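# Stamp the passed sample jar

## Task

The sample jar on the balance is weighed and passed: grip the thin glass gently, lift it off, set it down softly and upright in the middle of the green foam mat and let go. Then take the red stamp from its black dish, press it squarely and gently onto the round label on the jar's lid, wholly inside the paper, until its spring is well in, hold it so for a second, and lift it straight off without sliding it. Stand the stamp upright back in its dish, with the jar left standing on the mat and the other bottles left alone.

Things in the scene. Friction and masses are not known exactly. Their poses are not given: they have to be found in the camera images.
- pan_top (a point): Centre of the top of the balance's round steel pan (120 mm across, 56 mm above the bench). The balance is a white and grey bench balance, 225 mm deep, 200 mm wide, its body 47 mm high, fixed; its x axis points from the display side to the rear and the pan lies 40 mm behind its middle. The jar starts on this pan.
- mat_top (a point): Centre of the top of the stamping mat: green foam rubber, 100 x 100 mm, 12 mm thick, fixed in place on the bench. It is springy: it starts to yield at about 3 N and is 4 mm down at about 15 N.
- dish_floor (a point): Centre of the inner floor of the stamp's round black dish, 80 mm across outside, 74 mm inside, rim 9 mm above the bench, floor 4 mm above the bench, fixed. The stamp starts standing in it, not always in its middle.
- jar_mid (a point): Middle of the sample jar, half-way up (31 mm above its underside), z axis along the jar. Amber glass body 51 mm across and 45 mm high, blue screw lid 49 mm across above it; 62 mm high in all, 130 to 250 g. Fragile: it takes at most 45 N from each gripper finger, and at most 20 N of pressing or knocking from the stamp or against what it stands on, and it must not be dropped from more than a few mm. Grip it by the glass, at or a little below its middle.
- label (a point): Centre of the jar's paper label, a white disc 42 mm across on top of the lid, 62 mm above the jar's underside, with a thin printed circle of 32 mm in its middle.
- stamp_grip (a point): On the axis of the stamp, where to hold it: 58 mm above the underside of its foot (foot not pushed in), z axis up along the stamp. Spring-loaded hand stamp, 94 mm high, 90 g: red round handle 22 mm across from 22 to 78 mm up, red knob 30 mm across on top (78 to 94 mm), grey foot 25 mm across at the bottom (0 to 22 mm) that slides up the handle when pressed; hold it by the red handle at least 50 mm up so that the fingers stay clear of the sliding foot.
- stamp_face (a point): Centre of the underside of the stamp's grey foot, the face that is set on the label.
- stamp_foot (a joint): How far the stamp's foot is pushed up into the handle, in m: 0 free, 0.010 at the stop. Spring: starts to yield at 3 N, 6.6 N at 0.006, 9 N at 0.010. The imprint is taken from 0.006 on.
- reagent: Bystander: amber reagent bottle with black cap, 62 mm across, 150 mm high; origin at the centre of its underside.
- flask: Bystander: green glass conical flask with stopper, 76 mm across at the foot, 124 mm high; origin at the centre of its underside.
- whitebottle: Bystander: white plastic jar with red lid, 56 mm across, 130 mm high; origin at the centre of its underside.
There are look-alikes about, which are no part of the job. There is more than one size of the part that bears jar_mid; the job needs the middle-sized. Of the things that look like the part that bears dish_floor, take the one that is farthest from the robot's base at the start.

How it is judged:
By the outcome, as a careful person would: the job done as asked, in the order asked, and still so for the second after the job is handed in, with the robot touching nothing.
It also fails if it takes over 64 s, if anything falls off the work surface, if the arm or the gripper's body presses on something with over 40 N, if the wrist force passes 120 N, or if a joint passes its speed limit or range.

## Robot

A 6-joint arm with a two-finger parallel gripper is mounted at the origin on the work surface. World frame = base frame: x ahead of the robot, y to its left, z up, the work surface at z = 0. Lengths are in m, angles in rad, forces in N, time in s.
With the tool pointing down it reaches from about 0.375 to 0.975 m from the base axis. Payload 3.8 kg.
Tool frame: the origin (TCP) lies midway between the tips of the shut fingers; the grasp point (between the pads) lies 19 mm behind it; z points along the fingers, y is the line along which they close (so a half turn about z gives the same grasp; the last joint's range is limited). The gripper opens to 88 mm and grips with 3 to 60 N. Pads are 18 mm wide; open, the fingers measure 123 mm over their backs; the gripper's body (75 mm by 187 mm) begins 45 mm behind the grasp point.
Start: joints at [1.091, 0.264, 1.604, -0, 1.274, -0.037], TCP at [0.289, 0.61, 0.239] pointing down, gripper open.
Joint ranges: [-2.63, 2.63], [-0.94, 2.18], [0.31, 2.57], [-1.31, 4.45], [0, 2.66], [-2.55, 2.55]. Speed limits (rad/s): [2.57, 2.57, 3.14, 3.14, 3.14, 3.14].

## Interface

Orientations are given as a rotation vector (axis times angle).
In Python, from cell import manip, inverse_kinematics, cams, order gives the robot as it stands. Calls block until the motion is done:
- manip.move_pose(position, orientation): joint-space move of the TCP to a pose.
- manip.move_linear(position, rate=0.15, rot=None): straight line of the TCP; rot=None keeps the orientation; rate is the mean speed in m/s.
- manip.set_joints(angles): joint-space move.
- manip.set_gripper(opening, force=None): finger opening in m; force is the grip in N (None keeps the last); returns when the fingers have stopped.
- manip.dwell(seconds).
- inverse_kinematics(position, orientation): joint angles nearest the present ones, or None.
- manip.state(): the state.
- cams.capture(name): name is "scene" or "top" or "wrist"; returns a dict with "image" (480x640x3 uint8, blue, green, red), "z_map" (480x640 float32, m along the optical axis (not along the pixel's ray), 0 where there is no reading), "intrinsics" (3x3 intrinsics, pixels), "position" and "orientation" of the camera in the world; the wrist camera has in their place "T_tool_cam" (4x4, takes a point from camera to tool coordinates, whose origin is the TCP and whose axes are the flange's). Camera axes: x right, y down, z forward; pixel columns grow to the right and rows downward; lengths in m; the calibration is good to about 2 mm. A picture is of the moment at which its call begins: read the wrist's pose just before it.
A pose or a line that the arm cannot do raises manip.IKError and nothing moves.
- order.close_job(): hands the job in; it is judged then, once.
The state is a dict: "clock": time; "joint_pos": joint angles; "joint_velocities": joint speeds; "tau": joint torques, N m; "tool_pos": TCP position; "tcp_rot": TCP orientation; "contact_force": force on the tool from outside, world axes, zero at the start; "moment": the same for the moment, N m; "gripper_width": finger opening in m; "grasp_force": force on a finger pad.
Only numpy, scipy, OpenCV 4.12 (cv2) and the standard library are available. Lean on these libraries where they do the work, as an engineer would, in place of code of your own. Each camera call takes 0.05 s, during which the arm holds its last target. There are 200 camera calls.

## Working session

There is one attempt and no reset: what is moved stays moved. The work goes in short steps, each a Python script; the robot and the scene stay as the last script left them, time stands still between calls to the robot, and variables do not carry over. Pictures are saved under pics/ and viewed, at most 10 in all, crops included, and the job is handed in when it is done.

```bash
mkdir -p pics; ls; cat > h.py <<'E'
import numpy as np, cv2
from scipy.spatial.transform import Rotation as R
from cell import manip, inverse_kinematics, cams, order
def cap(n):
    s=manip.state(); c=cams.capture(n)
    if n=="wrist":
        T=np.eye(4);T[:3,:3]=R.from_rotvec(s["tcp_rot"]).as_matrix();T[:3,3]=s["tool_pos"];T=T@c["T_tool_cam"]
    else:
        o=np.array(c["orientation"],float);T=np.eye(4);T[:3,:3]=o if o.shape==(3,3) else R.from_rotvec(o).as_matrix();T[:3,3]=c["position"]
    c["T"]=T; return c
def cloud(c):
    K=c["intrinsics"];z=c["z_map"];v,u=np.mgrid[:480,:640]
    p=np.stack([(u-K[0,2])/K[0,0]*z,(v-K[1,2])/K[1,1]*z,z],-1)
    return p@c["T"][:3,:3].T+c["T"][:3,3]
E
python3 - <<'E'
from h import *
for n in("scene","top"):
    c=cap(n);cv2.imwrite(f"pics/{n}.png",c["image"]);np.save(f"{n}_p.npy",cloud(c));print(n,c["T"].round(3).tolist(),c["intrinsics"].tolist(),c["orientation"])
print(manip.state())
E
```

```text
pics
scene [[0.096, 0.807, -0.583, 1.238], [0.995, -0.079, 0.055, -0.121], [-0.001, -0.586, -0.811, 0.974], [0.0, 0.0, 0.0, 1.0]] [[594.6831733749686, 0.0, 325.1832094972809], [0.0, 594.6831733749686, 249.89123243474074], [0.0, 0.0, 1.0]] [-1.94121418 -1.76153063  0.57124134]
top [[0.004, -0.998, 0.07, 0.484], [-1.0, -0.003, 0.014, -0.067], [-0.014, -0.07, -0.997, 1.222], [0.0, 0.0, 0.0, 1.0]] [[535.6504539432432, 0.0, 309.62485872120357], [0.0, 535.6504539432432, 233.50552005813122], [0.0, 0.0, 1.0]] [-2.18313891  2.17461403 -0.06176406]
{'clock': 0.1, 'joint_pos': array([ 1.09113058e+00,  2.64670582e-01,  1.60520024e+00, -1.09715714e-06,
        1.27371332e+00, -3.68812489e-02]), 'joint_velocities': array([ 0.00113008, -0.00169637, -0.00317635, -0.00143601,  0.00230808,
       -0.00147217]), 'tau': array([ 8.21614162e-05, -5.03619719e+01, -3.58071649e+01,  7.30778603e-02,
        2.34173681e-02, -8.05454715e-05]), 'tool_pos': array([0.28890845, 0.60935017, 0.23753748]), 'tcp_rot': array([-6.89744095e-01, -3.06441822e+00,  3.02438686e-03]), 'contact_force': array([ 0.47501207, -0.08141795,  0.24136115]), 'moment': array([-1.04197390e-02, -2.38220756e-02,  8.46100411e-05]), 'grasp_force': 0.0, 'gripper_width': 0.08815070627213704}
```

View pics/scene.png

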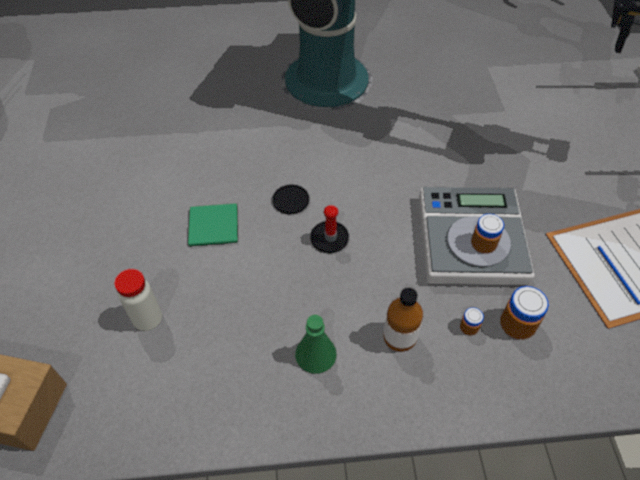

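View pics/top.png

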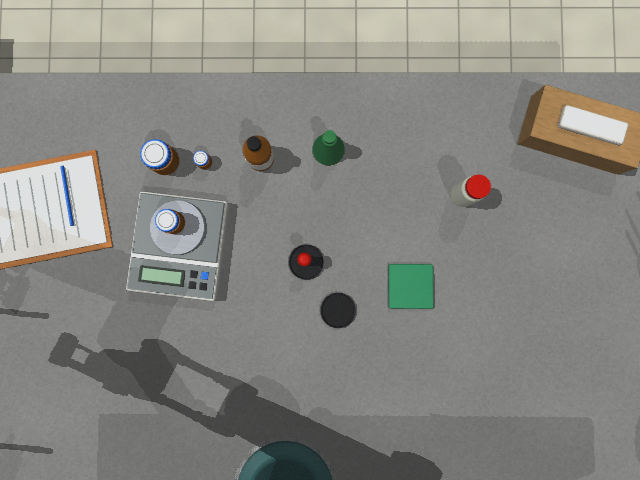

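Top view: the jars are at (168,221) on the pan, (156,154) large and (201,158) small. The one on the pan is the middle size. The dishes are at (306,262), holding the stamp, and (338,310), empty and nearer the base, so I take (306,262). The mat is at (411,286). Next I measure these and check them in a crop.

```bash
python3 - <<'E'
from h import *
im=cv2.imread("pics/scene.png");cv2.imwrite("pics/crop1.png",cv2.resize(im[170:350,260:560],None,fx=2.6,fy=2.6,interpolation=cv2.INTER_CUBIC))
P={n:np.load(n+"_p.npy") for n in("top","scene")}
I={n:cv2.imread(f"pics/{n}.png") for n in P}
def box(n,r,f,zr,lab):
    u0,v0,u1,v1=r;p=P[n][v0:v1,u0:u1];hsv=cv2.cvtColor(I[n],cv2.COLOR_BGR2HSV)[v0:v1,u0:u1].astype(int)
    m=f(hsv[...,0],hsv[...,1],hsv[...,2])&(p[...,2]>zr[0])&(p[...,2]<zr[1])
    q=p[m]; 
    if len(q)<5: print(lab,len(q));return
    e=cv2.minEnclosingCircle(q[:,:2].astype(np.float32)); lo,hi=np.percentile(q,[2,98],axis=0)
    print(n,lab,len(q),"mid",((lo+hi)/2).round(4),"ext",(hi-lo).round(4),"med",np.median(q,0).round(4),"circ",np.round(e[0],4),round(e[1],4))
al=lambda h,s,v:h>=0
gr=lambda h,s,v:(h>50)&(h<90)&(s>100)
bk=lambda h,s,v:v<60
box("top",(380,255,445,318),gr,(.004,.03),"mat")
box("scene",(180,195,245,250),gr,(.004,.03),"mat")
m=cv2.inRange(cv2.cvtColor(I["top"],cv2.COLOR_BGR2HSV),(50,100,0),(90,255,255));m[:255]=0;m[318:]=0;m[:,:380]=0;m[:,445:]=0
print("rect",cv2.minAreaRect(P["top"][m>0][:,:2].astype(np.float32)))
box("top",(280,235,326,285),bk,(-.01,.03),"dish")
box("scene",(305,215,355,256),bk,(-.01,.03),"dish")
for n,r in(("top",(290,245,325,275)),("scene",(318,200,345,222))): box(n,r,lambda h,s,v:((h<8)|(h>172))&(s>150),(.08,.12),"knob")
for n,r in(("top",(150,200,190,240)),("scene",(470,205,510,240))):
    box(n,r,al,(.108,.135),"lid")
for n,r in(("top",(135,135,180,175)),("scene",(505,280,555,320))): box(n,r,al,(.055,.12),"biglid")
for n,r in(("top",(190,148,212,170)),("scene",(455,300,490,325))): box(n,r,al,(.03,.12),"smalllid")
box("top",(150,200,208,252),al,(.05,.062),"pan")
for nm,r,z in(("reag",(240,130,275,172),.02),("flask",(310,127,347,168),.02),("white",(450,170,495,210),.02),("big",(135,135,182,178),.02)): box("top",r,al,(z,.2),nm)
# balance outline
E
```

```text
top mat 1939 mid [ 0.4536 -0.2772  0.0102] ext [0.0961 0.0949 0.0094] med [ 0.4526 -0.2779  0.0101] circ [ 0.4532 -0.2774] 0.0681
scene mat 1826 mid [ 0.4554 -0.2803  0.0113] ext [0.0947 0.094  0.0093] med [ 0.4583 -0.2798  0.0118] circ [ 0.4535 -0.2804] 0.0677
rect ((0.451992392539978, -0.1971471905708313), (0.09912995249032974, 0.2599135935306549), 0.2992437779903412)
top dish 785 mid [ 0.5057 -0.0409  0.0036] ext [0.0726 0.0705 0.0121] med [ 0.5031 -0.0445  0.0031] circ [ 0.5066 -0.0422] 0.0399
scene dish 764 mid [ 0.5098 -0.0446  0.0058] ext [0.0714 0.0713 0.0118] med [ 0.5154 -0.0508  0.0044] circ [ 0.5081 -0.0447] 0.0408
top knob 149 mid [ 0.5103 -0.0395  0.0939] ext [0.0253 0.0255 0.0109] med [ 0.5102 -0.0397  0.0944] circ [ 0.5105 -0.0391] 0.0148
scene knob 145 mid [ 0.5148 -0.0418  0.0919] ext [0.0209 0.0233 0.0166] med [ 0.5177 -0.0421  0.0952] circ [ 0.5126 -0.0412] 0.0148
top lid 430 mid [0.5897 0.2472 0.1156] ext [0.0417 0.0436 0.0121] med [0.5897 0.2468 0.1173] circ [0.5891 0.2472] 0.0249
scene lid 492 mid [0.5918 0.2452 0.115 ] ext [0.0436 0.0439 0.0119] med [0.594  0.
[... 470 characters left out ...]
.0312 0.0318 0.0169] med [0.7395 0.1908 0.0436] circ [0.7374 0.1928] 0.0185
top pan 1713 mid [0.5825 0.241  0.0553] ext [0.1058 0.1107 0.0093] med [0.5711 0.2293 0.0552] circ [0.5853 0.2408] 0.0754
top reag 822 mid [0.7411 0.0617 0.0897] ext [0.0526 0.0552 0.1229] med [0.7345 0.058  0.1019] circ [0.7451 0.064 ] 0.0318
top flask 673 mid [ 0.7588 -0.0909  0.0733] ext [0.0456 0.0585 0.1041] med [ 0.755  -0.0902  0.0587] circ [ 0.7651 -0.0905] 0.0331
top white 870 mid [ 0.658  -0.3941  0.0787] ext [0.0485 0.0478 0.1059] med [ 0.656  -0.3865  0.1249] circ [ 0.6607 -0.3965] 0.028
top big 953 mid [0.736  0.2839 0.0555] ext [0.0593 0.0598 0.0617] med [0.7336 0.2794 0.081 ] circ [0.7385 0.2859] 0.034
```

View pics/crop1.png

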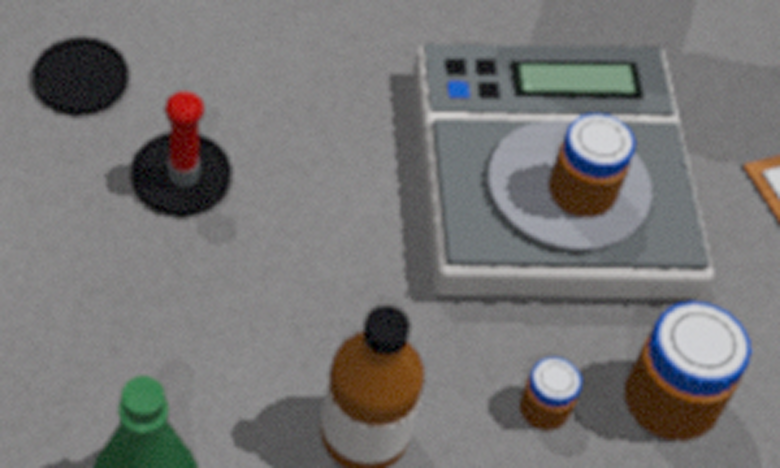

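The crop confirms it: the pan jar at about (597,160) is the middle size (lid radius 25 mm, against 33 and 18 mm). The dish with the stamp, at about (182,172), is the farther one. Next I move above the jar and refine with the wrist camera.

```bash
cat >> h.py <<'E'
DN=np.array([1,1,0])*np.pi/2**.5
def circ(q):
    e=cv2.minEnclosingCircle(q[:,:2].astype(np.float32)); lo,hi=np.percentile(q,[2,98],axis=0)
    return "n",len(q),"mid",((lo+hi)/2).round(4),"ext",(hi-lo).round(4),"med",np.median(q,0).round(4),"circ",np.round(e[0],4),round(e[1],4)
def near(c,x,y,r,z0,z1):
    p=cloud(c);m=(np.hypot(p[...,0]-x,p[...,1]-y)<r)&(p[...,2]>z0)&(p[...,2]<z1)&(c["z_map"]>0)
    return m,p[m]
E
python3 - <<'E'
from h import *
manip.move_pose([.590,.2465,.25],DN)
c=cap("wrist");cv2.imwrite("pics/w1.png",c["image"])
print(c["T"].round(3).tolist())
for z in((.112,.13),(.114,.122)): print(circ(near(c,.59,.2465,.04,*z)[1]))
print(circ(near(c,.58,.237,.08,.05,.062)[1]),manip.state()["clock"])
E
```

```text
[[1.0, 0.001, 0.001, 0.59], [0.001, -0.947, -0.32, 0.331], [0.001, 0.32, -0.947, 0.395], [0.0, 0.0, 0.0, 1.0]]
('n', 2751, 'mid', array([0.5898, 0.2461, 0.1171]), 'ext', array([0.0422, 0.0428, 0.0042]), 'med', array([0.5901, 0.2469, 0.1177]), 'circ', array([0.5896, 0.2456]), 0.0248)
('n', 2719, 'mid', array([0.5898, 0.246 , 0.1174]), 'ext', array([0.0421, 0.0426, 0.0036]), 'med', array([0.5901, 0.2467, 0.1177]), 'circ', array([0.5896, 0.2456]), 0.0248)
('n', 8461, 'mid', array([0.5801, 0.2396, 0.0555]), 'ext', array([0.1091, 0.1098, 0.0031]), 'med', array([0.5685, 0.2491, 0.0555]), 'circ', array([0.5798, 0.2386]), 0.0602) 1.875
```

View pics/w1.png

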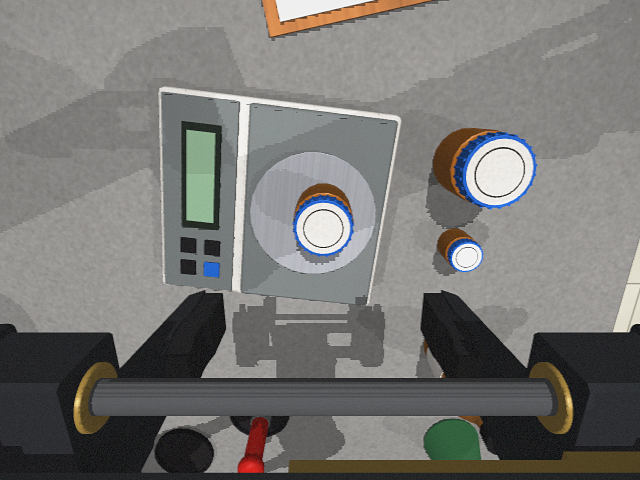

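The wrist view shows the jar lid at pixel (323,227), alone on the pan and clear of the fingers. Now I grip and lift it.

```bash
python3 - <<'E'
from h import *
manip.move_linear([.5898,.246,.13],.2)
manip.move_linear([.5898,.246,.064],.08)
manip.set_gripper(.0,20)
s=manip.state();print(s["gripper_width"],s["grasp_force"],s["contact_force"])
f0=s["contact_force"][2]
manip.move_linear([.5898,.246,.09],.06)
manip.dwell(.2)
s=manip.state();print(s["gripper_width"],s["grasp_force"],s["contact_force"],s["tool_pos"],s["clock"])
E
```

```text
0.050612996163062675 19.999985313043 [-0.09505406  0.47327188  1.17601527]
0.05045248077349741 20.00012562610209 [-0.69732044 -0.22725644 -1.6269095 ] [0.58938633 0.245839   0.08946671] 5.0333
```

```bash
python3 - <<'E'
from h import *
manip.move_linear([.5898,.246,.23],.2)
manip.move_pose([.4545,-.20,.24],DN)
manip.dwell(.2);s=manip.state();print(s["gripper_width"],s["grasp_force"],s["contact_force"],s["tool_pos"],s["clock"])
c=cap("wrist");cv2.imwrite("pics/w2.png",c["image"])
h=cv2.cvtColor(c["image"],cv2.COLOR_BGR2HSV)
p=cloud(c);m=(cv2.inRange(h,(50,100,0),(90,255,255))>0)&(p[...,2]>.009)&(p[...,2]<.02)&(np.hypot(p[...,0]-.4545,p[...,1]+.279)<.1)
q=p[m];print(circ(q),cv2.minAreaRect(q[:,:2].astype(np.float32)))
E
```

```text
0.05070612073797398 20.0000439863652 [ 0.07507341  0.6346408  -1.11897319] [ 0.4550095  -0.19936451  0.23995491] 7.7833
('n', 2952, 'mid', array([ 0.4522, -0.2533,  0.0113]), 'ext', array([0.0953, 0.044 , 0.0033]), 'med', array([ 0.4494, -0.2484,  0.0114]), 'circ', array([ 0.4523, -0.2595]), 0.0558) ((0.4525030553340912, -0.2583160400390625), (0.09870247542858124, 0.05636069178581238), 0.2936473488807678)
```

View pics/w2.png

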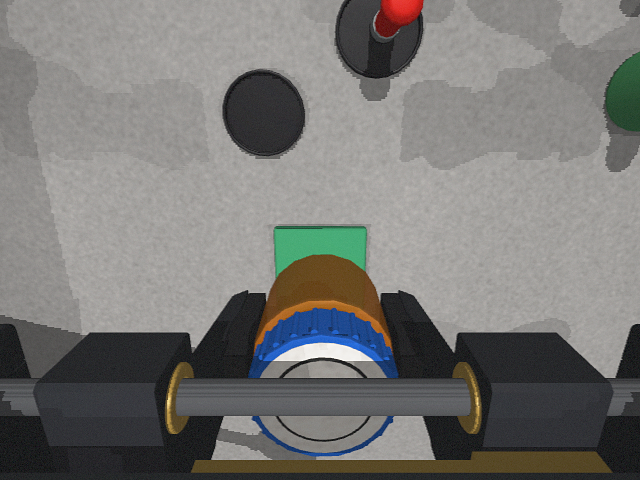

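The wrist view shows the mat's far edge at rows 226 to 270 (columns 275–366) behind the held, upright jar. That puts the mat centre at about (0.4527, -0.2795). Now I lower the jar softly.

```bash
python3 - <<'E'
from h import *
x,y=.4527,-.2795
manip.move_linear([x,y,.12],.2)
manip.move_linear([x,y,.030],.1)
manip.dwell(.15)
f0=np.mean([manip.state()["contact_force"][2]]);z=.025
print(f0)
while z>.0165:
    manip.move_linear([x,y,z],.02); s=manip.state();f=s["contact_force"][2]
    print(round(z,4),s["tool_pos"].round(4),round(f,2))
    if f-f0>2.0: break
    z-=.001
manip.dwell(.1)
manip.set_gripper(.075,20);manip.dwell(.1)
manip.move_linear([x,y,.12],.12)
manip.move_linear([x,y-.0,.20],.2)
c=cap("wrist");cv2.imwrite("pics/w3.png",c["image"])
print(circ(near(c,x,y,.04,.069,.085)[1]),manip.state()["tool_pos"])
h=cv2.cvtColor(c["image"],cv2.COLOR_BGR2HSV);p=cloud(c)
m=(cv2.inRange(h,(50,100,0),(90,255,255))>0)&(p[...,2]>.009)&(p[...,2]<.02)&(np.hypot(p[...,0]-x,p[...,1]-y)<.1)
print(circ(p[m]),cv2.minAreaRect(p[m][:,:2].astype(np.float32)))
m,q=near(c,x,y,.04,.069,.085);m&=(h[...,1]<60)&(h[...,2]>100);print("label",circ(p[m]),manip.state()["clock"])
E
```

```text
-2.5364566187884106
0.025 [ 0.4524 -0.2793  0.0247] -1.0
0.024 [ 0.4527 -0.2795  0.0239] -0.85
0.023 [ 0.4526 -0.2795  0.0229] -1.24
0.022 [ 0.4527 -0.2795  0.0219] -0.99
0.021 [ 0.4526 -0.2794  0.0209] -1.76
0.02 [ 0.4529 -0.2796  0.0201] -0.59
0.019 [ 0.4529 -0.2796  0.0194] 3.44
('n', 2865, 'mid', array([ 0.4531, -0.2795,  0.0732]), 'ext', array([0.0422, 0.0428, 0.004 ]), 'med', array([ 0.4527, -0.2787,  0.0737]), 'circ', array([ 0.453 , -0.2803]), 0.0248) [ 0.45167956 -0.27879412  0.19800589]
('n', 7151, 'mid', array([ 0.4522, -0.2797,  0.0113]), 'ext', array([0.0955, 0.095 , 0.0032]), 'med', array([ 0.45  , -0.2618,  0.0114]), 'circ', array([ 0.4521, -0.2801]), 0.0683) ((0.4521515965461731, -0.27990207076072693), (0.098750039935112, 0.098591648042202), 89.87661743164062)
label ('n', 2183, 'mid', array([ 0.4531, -0.2798,  0.0739]), 'ext', array([0.0376, 0.0375, 0.0028]), 'med', array([ 0.4527, -0.2795,  0.0739]), 'circ', array([ 0.4545, -0.2797]), 0.0226) 14.1333
```

View pics/w3.png

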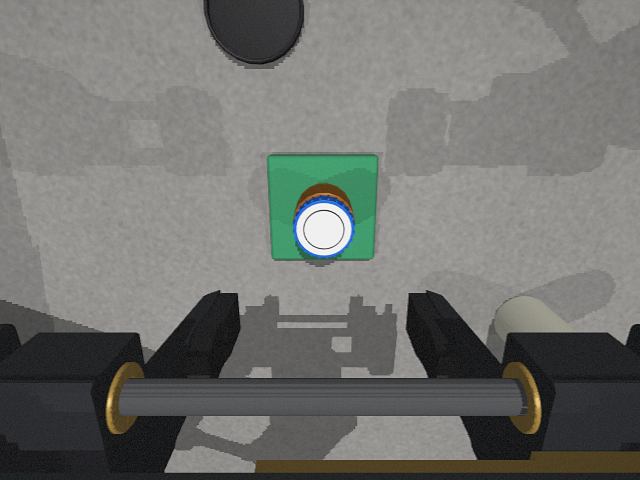

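The jar stands upright in the middle of the mat, with its label at pixel (324,229), world (0.453, -0.280). On to the stamp.

```bash
python3 - <<'E'
from h import *
x,y=.511,-.0403
manip.move_pose([x,y,.22],DN)
manip.dwell(.15)
c=cap("wrist");cv2.imwrite("pics/w4.png",c["image"]);p=cloud(c)
h=cv2.cvtColor(c["image"],cv2.COLOR_BGR2HSV)
red=((h[...,0]<8)|(h[...,0]>172))&(h[...,1]>120)
m=near(c,x,y,.03,.0965,.105)[0]&red;print("knobtop",circ(p[m]))
m=near(c,x,y,.03,.08,.105)[0]&red;print("knob",circ(p[m]))
m=near(c,x,y,.05,.006,.012)[0]&(h[...,2]<70);print("rim",circ(p[m]))
m=near(c,x,y,.05,-.005,.012)[0]&(h[...,2]<70);print("dish",circ(p[m]),np.percentile(p[m][:,2],[5,50,95]),manip.state()["clock"])
E
```

```text
knobtop ('n', 330, 'mid', array([ 0.51  , -0.0415,  0.0975]), 'ext', array([0.0163, 0.0173, 0.0019]), 'med', array([ 0.5105, -0.042 ,  0.0971]), 'circ', array([ 0.5103, -0.0414]), 0.0106)
knob ('n', 1111, 'mid', array([ 0.5097, -0.0409,  0.0935]), 'ext', array([0.0262, 0.0261, 0.0091]), 'med', array([ 0.5098, -0.0396,  0.0955]), 'circ', array([ 0.5099, -0.0414]), 0.0149)
rim ('n', 628, 'mid', array([ 0.5062, -0.0423,  0.0082]), 'ext', array([0.0761, 0.0746, 0.0034]), 'med', array([ 0.5076, -0.0336,  0.0082]), 'circ', array([ 0.5057, -0.0436]), 0.0401)
dish ('n', 3437, 'mid', array([ 0.5062, -0.0406,  0.0055]), 'ext', array([0.0722, 0.0675, 0.0073]), 'med', array([ 0.4998, -0.0339,  0.0037]), 'circ', array([ 0.5079, -0.0437]), 0.041) [0.00224236 0.00369579 0.00867223] 15.3083
```

View pics/w4.png

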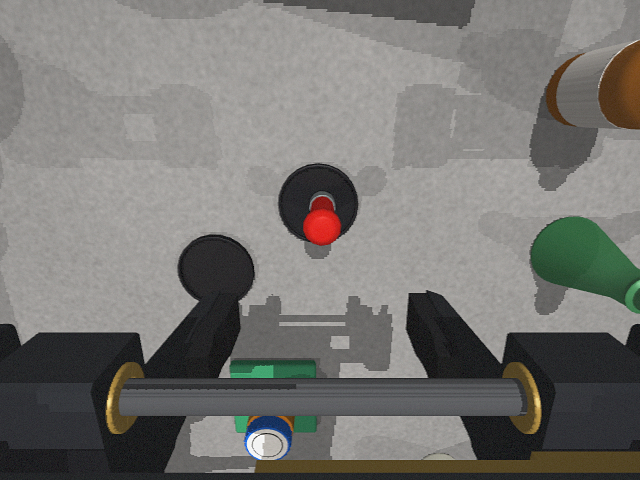

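The stamp is at pixel (322,226), its axis at (0.510, -0.041). The dish is centred near (0.506, -0.043). I grip it and carry it above the jar.

```bash
cat >> h.py <<'E'
def fz(n=6):
    a=[]
    for _ in range(n): manip.dwell(.03);a.append(manip.state()["contact_force"])
    return np.mean(a,0)
E
python3 - <<'E'
from h import *
x,y=.510,-.0413
manip.move_linear([x,y,.12],.2)
manip.move_linear([x,y,.0435],.08)
manip.dwell(.1);print(manip.state()["tool_pos"])
manip.set_gripper(0,40)
s=manip.state();print(s["gripper_width"],s["grasp_force"],s["contact_force"],s["tool_pos"],s["tcp_rot"])
manip.move_linear([x,y,.07],.06)
manip.move_linear([x,y,.18],.2)
manip.move_linear([.453,-.2797,.18],.25)
manip.move_linear([.453,-.2797,.125],.1)
manip.dwell(.15);s=manip.state();print(s["gripper_width"],s["tool_pos"],s["tcp_rot"],fz(),s["clock"])
c=cap("scene");np.save("sc2.npy",cloud(c));im=c["image"];cv2.imwrite("pics/s2.png",cv2.resize(im[130:260,150:280],None,fx=4.5,fy=4.5,interpolation=cv2.INTER_CUBIC))
E
```

```text
[ 0.51069507 -0.04137074  0.04422272]
0.02654508059896368 39.38755389419384 [-0.59636693 -0.003306    0.45349415] [ 0.50998003 -0.04132426  0.04349897] [-2.22146500e+00 -2.22133835e+00  7.49489424e-05]
0.026737616803620017 [ 0.45370916 -0.28014137  0.12603094] [2.22007519e+00 2.22017686e+00 5.31511548e-04] [-0.39786925 -0.3307958  -0.96227424] 21.25
```

View pics/s2.png

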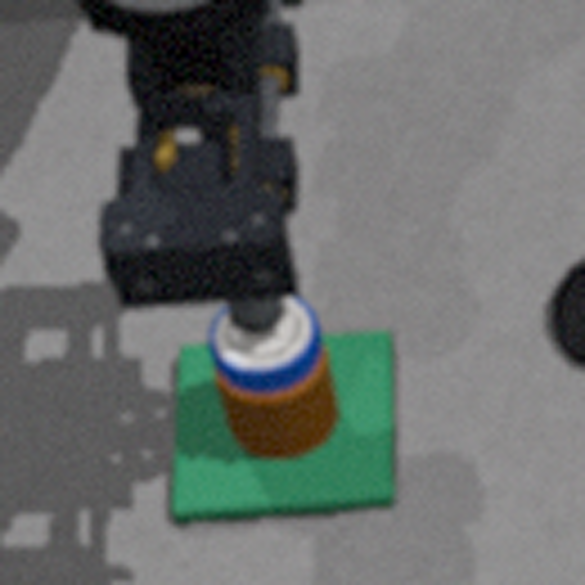

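The scene crop shows the foot (255,315) hanging over the label (265,335). However, the fingers read 26.7 mm on a 22 mm handle, so I check how the stamp sits before pressing.

```bash
python3 - <<'E'
from h import *
manip.move_linear([.453,-.2797,.25],.2)
manip.move_linear([.56,-.12,.25],.25)
manip.dwell(.15)
s=manip.state();w=cap("wrist");c=cap("scene")
K=c["intrinsics"];t=np.array(s["tool_pos"])-[0,0,.02]
q=c["T"][:3,:3].T@(t-c["T"][:3,3]);u,v=(K@q/q[2])[:2].astype(int);print(u,v,s["tool_pos"],s["gripper_width"],s["clock"])
a=w["image"][180:480,120:520];b=cv2.resize(c["image"][v-50:v+50,u-66:u+67],(400,300),interpolation=cv2.INTER_CUBIC)
g=np.clip(np.hstack([a,b]).astype(float)*1.8,0,255).astype(np.uint8)
cv2.imwrite("pics/c3.png",cv2.resize(g,(800,300)))
np.savez("c3.npz",wi=w["image"],wp=cloud(w),si=c["image"],sp=cloud(c))
for n,cc in(("w",w),("s",c)):
    p=cloud(cc);h=cv2.cvtColor(cc["image"],cv2.COLOR_BGR2HSV)
    m=near(cc,t[0],t[1],.03,s["tool_pos"][2]-.06,s["tool_pos"][2]+.005)[0]
    print(n,"below tip",circ(p[m]) if m.sum()>5 else m.sum())
    r=((h[...,0]<8)|(h[...,0]>172))&(h[...,1]>120)&near(cc,t[0],t[1],.04,.2,.33)[0]
    print(n,"red",circ(p[r]) if r.sum()>5 else r.sum())
E
```

```text
286 183 [ 0.55929216 -0.12119709  0.24987276] 0.026222313155592925 23.3417
w below tip ('n', 2338, 'mid', array([ 0.5594, -0.1163,  0.2339]), 'ext', array([0.0424, 0.0135, 0.0412]), 'med', array([ 0.5592, -0.1122,  0.2381]), 'circ', array([ 0.559 , -0.1112]), 0.0266)
w red ('n', 6042, 'mid', array([ 0.5596, -0.1186,  0.2694]), 'ext', array([0.0231, 0.0228, 0.0673]), 'med', array([ 0.5596, -0.1119,  0.2916]), 'circ', array([ 0.5593, -0.1215]), 0.0158)
s below tip ('n', 109, 'mid', array([ 0.5683, -0.1214,  0.2207]), 'ext', array([0.0101, 0.0223, 0.0211]), 'med', array([ 0.5701, -0.121 ,  0.2203]), 'circ', array([ 0.5633, -0.122 ]), 0.0124)
s red 0
```

View pics/c3.png

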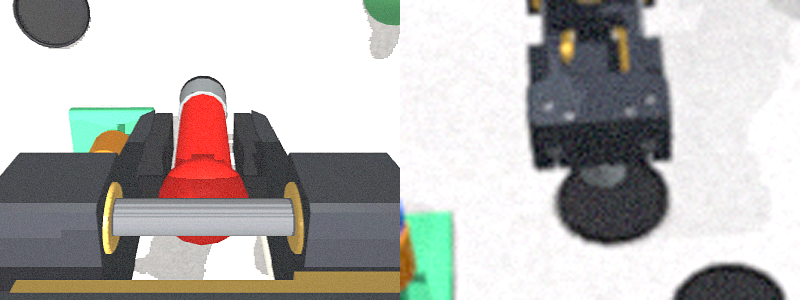

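The stamp looks upright and centred between the fingers: knob at (203,195), foot at (203,90) in the left half. I check its tilt and reference positions with slices of the wrist cloud.

```bash
python3 - <<'E'
from h import *
d=np.load("c3.npz");p=d["wp"];h=cv2.cvtColor(d["wi"],cv2.COLOR_BGR2HSV)
red=((h[...,0]<8)|(h[...,0]>172))&(h[...,1]>120)
near=np.hypot(p[...,0]-.559,p[...,1]+.121)<.03
for z0 in np.arange(.205,.312,.006):
    for n,mm in(("red",red),("grey",(h[...,1]<60))):
        m=mm&near&(p[...,2]>=z0)&(p[...,2]<z0+.006)&(abs(p[...,0]-.559)<.017)
        if m.sum()<15: continue
        q=p[m];A=np.c_[2*q[:,:2],np.ones(len(q))];s=np.linalg.lstsq(A,(q[:,:2]**2).sum(1),rcond=None)[0]
        print(n,round(z0,3),m.sum(),"x",np.percentile(q[:,0],[2,98]).round(4),"mid",np.percentile(q[:,0],[2,98]).mean().round(4),"ymax",np.percentile(q[:,1],97).round(4),"fit",s[:2].round(4),"r",np.sqrt(max(0,s[2]+s[0]**2+s[1]**2)).round(4))
E
```

```text
grey 0.211 194 x [0.5468 0.5709] mid 0.5589 ymax -0.1093 fit [ 0.5593 -0.1219] r 0.0124
grey 0.217 189 x [0.5484 0.5705] mid 0.5594 ymax -0.1095 fit [ 0.5592 -0.1218] r 0.0121
grey 0.223 210 x [0.5482 0.5706] mid 0.5594 ymax -0.1095 fit [ 0.5592 -0.1218] r 0.0121
red 0.229 98 x [0.5505 0.5688] mid 0.5597 ymax -0.1109 fit [ 0.5593 -0.1217] r 0.0105
grey 0.229 324 x [0.5474 0.571 ] mid 0.5592 ymax -0.1097 fit [ 0.5594 -0.1215] r 0.0115
red 0.235 216 x [0.5502 0.5694] mid 0.5598 ymax -0.1109 fit [ 0.5593 -0.1217] r 0.0106
red 0.241 260 x [0.5497 0.5693] mid 0.5595 ymax -0.1109 fit [ 0.5593 -0.1218] r 0.0107
red 0.247 273 x [0.5498 0.5693] mid 0.5596 ymax -0.1107 fit [ 0.5593 -0.1216] r 0.0106
grey 0.247 129 x [0.5423 0.5757] mid 0.559 ymax -0.112 fit [ 0.5591 -0.1186] r 0.0157
red 0.253 310 x [0.5498 0.5695] mid 0.5596 ymax -0.1108 fit [ 0.5593 -0.1216] r 0.0106
grey 0.253 198 x [0.5422 0.5756] mid 0.5589 ymax -0.112 fit [ 0.5591 -0.1177] r 0.0156
red 0.259 341 x [0.5498 0.5695] mid 0.5596 ymax -0.1107 fit [ 0.5593 -0.1217] r 0.0106
grey 0.259 228 x [0.5422 0.5757] mid 0.559 ymax -0.111
[... 463 characters left out ...]
.011
grey 0.277 170 x [0.5421 0.5757] mid 0.5589 ymax -0.1117 fit [ 0.5591 -0.1139] r 0.0157
red 0.283 129 x [0.552 0.567] mid 0.5595 ymax -0.1106 fit [ 0.5594 -0.121 ] r 0.0102
grey 0.283 172 x [0.5421 0.5759] mid 0.559 ymax -0.1117 fit [ 0.5592 -0.118 ] r 0.0165
red 0.289 483 x [0.5467 0.5728] mid 0.5598 ymax -0.1069 fit [ 0.5594 -0.1217] r 0.0145
grey 0.289 565 x [0.5421 0.5758] mid 0.559 ymax -0.1119 fit [ 0.5592 -0.1171] r 0.0157
red 0.295 1742 x [0.5466 0.5722] mid 0.5594 ymax -0.1071 fit [ 0.5594 -0.1204] r 0.0125
grey 0.295 28 x [0.5427 0.5759] mid 0.5593 ymax -0.1123 fit [ 0.5595 -0.1185] r 0.0158
red 0.301 873 x [0.5516 0.5672] mid 0.5594 ymax -0.1099 fit [ 0.5594 -0.1207] r 0.0097
```

The stamp is vertical and within 0.5 mm of the TCP axis. Now I press under force control.

```bash
python3 - <<'E'
from h import *
x,y=.4531,-.2795
manip.move_linear([x,y,.25],.25)
manip.move_linear([x,y,.135],.15)
manip.move_linear([x,y,.119],.04)
manip.dwell(.4);b=fz()[2];s=manip.state();print("base",b,s["tool_pos"],s["tcp_rot"])
z=.115
while z>.1005:
    manip.move_linear([x,y,z],.02); f=fz(3)[2]-b; s=manip.state()
    print(round(z,4),s["tool_pos"].round(4),round(f,2))
    if f>7.5: break
    z-=.0015 if f<6 else .0007
for _ in range(4): manip.dwell(.25);print((fz(3)-[0,0,b]).round(2))
s=manip.state();print(s["tool_pos"],s["gripper_width"])
manip.move_linear([x,y,.125],.03)
manip.move_linear([x,y,.20],.15)
print(manip.state()["clock"],manip.state()["gripper_width"])
E
```

```text
base -0.6070384527045264 [ 0.45311103 -0.27950686  0.11904418] [2.22139120e+00 2.22140703e+00 1.20499288e-05]
0.115 [ 0.4531 -0.2795  0.1149] -0.86
0.1135 [ 0.4531 -0.2795  0.1135] -0.42
0.112 [ 0.4533 -0.2797  0.1124] 2.93
0.1105 [ 0.4533 -0.2796  0.1107] 3.56
0.109 [ 0.4532 -0.2796  0.1091] 5.01
0.1075 [ 0.4532 -0.2796  0.1076] 5.81
0.106 [ 0.4533 -0.2796  0.1062] 5.87
0.1045 [ 0.4533 -0.2797  0.1049] 7.06
0.1038 [ 0.4533 -0.2797  0.1042] 6.94
0.1031 [ 0.4534 -0.2797  0.1036] 7.41
0.1024 [ 0.4534 -0.2797  0.103 ] 7.54
[-1.6   0.04  7.31]
[-0.97 -0.07  7.8 ]
[-1.    0.21  7.46]
[-1.35  0.24  7.95]
[ 0.45338448 -0.27971913  0.10297533] 0.02667407284934425
33.325 0.026410453865547797
```

The press held at about 7.6 N, roughly 7.7 mm of travel, for over a second, and the stamp lifted off straight. Now I return it to the dish.

```bash
python3 - <<'E'
from h import *
x,y=.507,-.0423
manip.move_linear([x,y,.20],.25)
manip.move_linear([x,y,.07],.15)
manip.move_linear([x,y,.048],.05)
manip.dwell(.3);b=fz()[2];z=.0455
while z>.041:
    manip.move_linear([x,y,z],.02); f=fz(3)[2]-b; print(round(z,4),manip.state()["tool_pos"].round(4),round(f,2))
    if f>1.5: break
    z-=.0007
manip.set_gripper(.05,20);manip.dwell(.2)
manip.move_linear([x,y,.10],.08)
manip.move_linear([x,y,.22],.2)
manip.dwell(.15)
c=cap("wrist");p=cloud(c);h=cv2.cvtColor(c["image"],cv2.COLOR_BGR2HSV)
red=((h[...,0]<8)|(h[...,0]>172))&(h[...,1]>120)
m=near(c,x,y,.03,.08,.105)[0]&red;print("knob",circ(p[m]))
m=near(c,x,y,.03,.03,.075)[0]&red;print("handle",circ(p[m]))
t=cap("top")
print("lid",circ(near(t,.453,-.2797,.04,.069,.085)[1]))
a=cv2.resize(c["image"][100:340,160:480],(400,300));b=cv2.resize(t["image"][220:340,270:430],(400,300))
cv2.imwrite("pics/fin.png",np.hstack([a,b]));print(manip.state()["clock"])
E
```

```text
0.0455 [ 0.5069 -0.0423  0.0454] -0.51
0.0448 [ 0.507  -0.0423  0.0448] 0.16
0.0441 [ 0.507  -0.0423  0.0441] 0.18
0.0434 [ 0.5071 -0.0423  0.0435] 0.42
0.0427 [ 0.5073 -0.0423  0.043 ] 3.86
knob ('n', 1119, 'mid', array([ 0.5072, -0.0419,  0.0933]), 'ext', array([0.0261, 0.0258, 0.0093]), 'med', array([ 0.5072, -0.0406,  0.0956]), 'circ', array([ 0.507 , -0.0427]), 0.0149)
handle ('n', 218, 'mid', array([ 0.5072, -0.0355,  0.0498]), 'ext', array([0.0187, 0.0069, 0.0373]), 'med', array([ 0.5073, -0.0333,  0.0503]), 'circ', array([ 0.5072, -0.0407]), 0.0104)
lid ('n', 365, 'mid', array([ 0.4542, -0.2771,  0.0732]), 'ext', array([0.0424, 0.0415, 0.0078]), 'med', array([ 0.4541, -0.276 ,  0.0727]), 'circ', array([ 0.4539, -0.2769]), 0.0246)
40.925
```

View pics/fin.png

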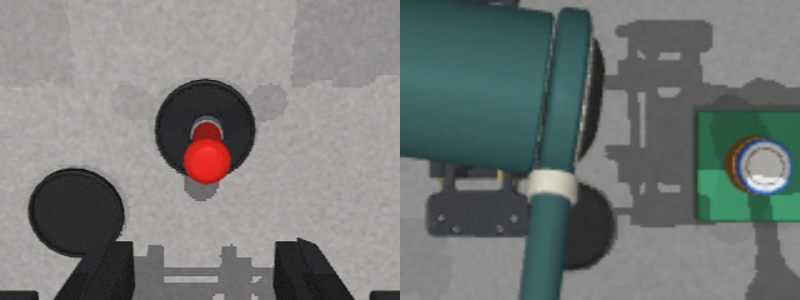

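The final view shows the stamp upright at (207,160) in the correct dish, and the jar standing on the mat at (765,165).

```bash
python3 -c "
from h import *
print(order.close_job())"
```

```text
the job is handed in; nothing more can be done
None
```

The job is handed in at about 41 s: the jar stands in the middle of the mat, its label was stamped at about 7.6 N for over a second (imprint itself not checked), and the stamp is upright back in its dish.

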